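# Plug a shelf water tank's filler and lock it with both cam arms

### The job

Close the filler of the water tank: set the loose brass plug nose down in the black coupler's mouth and press it firmly home, by feel, until it has gone down on its gasket, then let go of it. Then swing the coupler's two steel cam arms down together, not one after the other, until both lie flat against the coupler's sides and the plug is locked. Force neither the gasket nor the arms, and leave the other things on the shelf where they are.

Things in the scene. Friction and masses are not known exactly. Their poses are not given: they have to be found in the camera images.
- tank: Dull blue water tank, fixed, 190 (x) x 270 (y) x 120 mm high, origin under its middle, z up, blue tap on its -x face. The black coupler stands in the middle of its top: 41 mm wide, 45 at the rim, 31 from 40 mm below it, free air beside it to 75 mm below the rim. The tank's y axis is the line through the coupler's two cam arms.
- mouth (a point): Centre of the coupler's upward mouth, 214 mm above the shelf, axes as the tank's. The coupler is screwed on more or less far: its real rim, gasket and arms stand up to 6 mm higher or lower than this point, which does not follow (sideways it is true). Bore 34 mm wide, funnelled to 40 mm at the rim.
- plug_centre (a point): Centre of the loose brass plug (27 mm over its foot); stands nose down, 55 mm tall, 0.2 kg. Nose 32 mm wide; 38 mm flange 30 to 33 mm up; above it the round grip, 24 mm wide, to 55 mm up. In the mouth it first stops on the gasket, centre 6 mm over the real rim; the gasket yields from 12 N, 20 to 25 N takes it home (centre level with the rim) to stay; over 30 N harms it.
- cam_a (a joint): Steel arm on the tank's +y side; angle in rad: 0 hanging down (locked), 1.57 level, pointing away; starts level or a little raised, stays where left. Pin 20.6 mm from the coupler's axis, 10 mm below the real rim; bar 11 wide, 5 thick, 47 mm long, then a ring. Outer face when locked 27 mm from the axis. Below 0.9 its cam pulls the plug down (5 to 15 N a side); jams there if the plug is not home.
- cam_b (a joint): The same arm on the tank's -y side, same angle and sizes. With both locked the outer faces are 54 mm apart and the plug's top stands 28 mm over the real rim. The cams go over centre: locked arms stay down by themselves. Pushed inwards while still flatter than about 45 degrees an arm binds: push it down first. Over 50 N would bend it.
- jar: Amber glass spice jar with steel cap, 52 mm wide, 85 mm tall, origin under it. Leave alone.
- warmer: Round blue plastic tortilla warmer with lid, 208 mm wide, 84 mm tall, origin under it. Leave alone.
- spatula: Orange spatula lying flat, 270 mm long, along its x axis, 20 mm high, origin under its middle. Leave alone.
- flapbox: Clear box with four side flaps, 108 x 158 x 72 mm, origin under it. Leave alone.
Not all that is in view belongs to the job. What is shaped like the part that bears plug_centre but red or turquoise is not meant.

How it is judged:
On the way:
1. the plug stands in the coupler's mouth, down on the gasket and let go, with both arms still up (horizontal distance between plug_centre and mouth below 0.003 m and z of plug_centre in the frame of mouth below 0.0095 m and value of joint each of cam_a, cam_b above 1 rad and contact force between the fingers and plug below 0.3 N), for 0.2 s.
At the end, for the whole second after the job is handed in: both arms hang down against the coupler (within 0.12 rad) and stay there; the plug is locked in the mouth, centred within 3 mm, upright within 0.06 rad, its centre within 8 mm of the height of the marked mouth point; the other four things are within 20 mm of where they were (value of joint cam_a between -0.1 and 0.12 rad and value of joint cam_b between -0.1 and 0.12 rad and horizontal distance between plug_centre and mouth below 0.003 m and z of plug_centre in the frame of mouth between -0.008 and 0.008 m and angle between plug_centre's own z axis and vertical below 0.06 rad and linear speed of plug below 0.01 m/s and distance of each of jar, warmer, spatula, flapbox from where it was at the start of the episode below 0.02 m); the robot touches nothing.
It fails at once if the plug is rammed down: over 32 N between plug and coupler while the arms are still up (value of joint each of cam_a, cam_b above 1 rad and contact force between plug and tank above 32 N).
It fails at once if one arm is taken far down (below 0.45 rad) while the other is still up (above 0.95 rad) ((value of joint cam_a below 0.45 rad and value of joint cam_b above 0.95 rad) or (value of joint cam_b below 0.45 rad and value of joint cam_a above 0.95 rad)).
It fails at once if the arms or coupler are forced: the fingers bear on them with over 100 N in all (contact force between the fingers and tank above 100 N).
It fails at once if a bystander is knocked: moved over 20 mm, or the jar tipped (distance of any of jar, warmer, spatula, flapbox from where it was at the start of the episode above 0.02 m or angle between jar's own z axis and vertical above 0.3 rad).
It also fails if it takes over 54 s, if anything falls off the work surface, if the arm or the gripper's body presses on something with over 40 N, if the wrist force passes 120 N, or if a joint passes its speed limit or range.

### The arm

A 6-joint arm with a two-finger parallel gripper is mounted at the origin on the work surface. World frame = base frame: x ahead of the robot, y to its left, z up, the work surface at z = 0. Lengths are in m, angles in rad, forces in N, time in s.
With the tool pointing down it reaches from about 0.35 to 0.775 m from the base axis. Payload 7.3 kg.
Tool frame: the origin (TCP) lies between the finger pads; the fingertips stand 8 mm ahead of it and the grasp point (between the pads) lies 11 mm behind it (robot.nose_length is the distance from the TCP to the fingertips, in m); z points along the fingers, y is the line along which they close (so a half turn about z gives the same grasp; the last joint's range is limited). The gripper opens to 92 mm and grips with 3 to 60 N. Pads are 19 mm wide; open, the fingers measure 130 mm over their backs; the gripper's body (75 mm by 190 mm) begins 47 mm behind the grasp point.
Start: joints at [-1.361, 0.342, 1.524, -0, 1.275, -0.146], TCP at [0.183, -0.492, 0.235] pointing down, gripper open.
Joint ranges: [-2.53, 2.53], [-0.77, 2.02], [0.04, 2.7], [-1, 4.14], [0.28, 2.66], [-3.11, 3.11]. Speed limits (rad/s): [2.57, 2.57, 3.14, 3.14, 3.14, 3.14].

### API

Orientations are given as [roll, pitch, yaw] about the fixed x, y, z axes, in that order (R = Rz(yaw) Ry(pitch) Rx(roll)).
In Python, from cell import robot gives the robot as it stands. The module is installed in compiled form; this text tells all that it offers.
- The arm moves only by the shell command python3 -m jog 'ROWS' [FORCE]. ROWS is JSON, a list that holds one entry, the list of rows, each a list of 5 numbers: the gripper's target within -1 to 1 (fully open at 1, half-way at 0, shut at -1), then the shift along the tool's x, y, z in m, then the turn about the tool's z in rad. A call has 1 to 5 rows; each row is the pose to reach, as a shift and turn from the pose commanded when the call began, along the tool's axes at that moment; what a row does not reach only later rows make up. A row lasts 1/12 s, in which the tool goes at most 41.7 mm and 7.16 degrees, less where a joint would pass 70% of its speed; a pose out of reach is approached as far as the arm can. A call with a gripper value outside its range is refused whole. The fingers move at their own pace and stop on an object; FORCE is the grip in N (left out, the last holds). Time passes only in rows, so rows that repeat a pose let the fingers close. It gives the time, the measured TCP pose, the force, the opening and the grip force at its end, in the units of the state.
- robot.observe(): the state, without advancing time (a new reading comes with each control period).
- robot.read_camera(name): name is "side" or "top"; returns the picture (400x640x3 uint8, red, green, blue); there is no depth.
- robot.camera_model(name): a dict with "camera_matrix" (3x3 intrinsics, pixels), "position" and "attitude" of the camera in the world. Camera axes: x right, y down, z forward; pixel columns grow to the right and rows downward; lengths in m; the calibration is good to about 2 mm. A picture is of the moment at which its call begins. camera_model takes no time and is no camera call.
- robot.hand_in(): hands the job in; it is judged then, once.
The state is a dict: "time": time; "qpos": joint angles; "qvel": joint speeds; "joint_efforts": joint torques, N m; "tool_pos": TCP position; "tool_rot": TCP orientation; "contact_force": force on the tool from outside, world axes, zero at the start; "torque": the same for the moment, N m; "opening": finger opening in m; "grip_force": force on a finger pad.
Only numpy, scipy, OpenCV 4.12 (cv2) and the standard library are available. Lean on these libraries where they do the work, as an engineer would, in place of code of your own. Each camera call takes 0.05 s, during which the arm holds its last target. There are 200 camera calls.

## Working session

There is one attempt and no reset: what is moved stays moved. The work goes in short steps, Python scripts to look and compute and a shell command to move; the robot and the scene stay as the last step left them, time stands still between calls to the robot, and variables do not carry over. Pictures are saved under pics/ and viewed, at most 10 in all, crops included, and the job is handed in when it is done.

```bash
mkdir -p pics; python3 - <<'E'
from cell import robot
import cv2
for n in("side","top"):
    im=robot.read_camera(n); cv2.imwrite(f"pics/{n}0.png",cv2.cvtColor(im,cv2.COLOR_RGB2BGR))
    print(robot.camera_model(n))
print(robot.observe())
E
```

```text
{'camera_matrix': array([[470.08064654,   0.        , 322.5573535 ],
       [  0.        , 470.08064654, 206.70432861],
       [  0.        ,   0.        ,   1.        ]]), 'position': array([ 0.15023826, -0.83080961,  1.07479714]), 'attitude': array([-2.36061232,  0.0132895 , -0.39350307])}
{'camera_matrix': array([[484.46453033,   0.        , 321.76430246],
       [  0.        , 484.46453033, 206.74459602],
       [  0.        ,   0.        ,   1.        ]]), 'position': array([0.22451855, 0.01735529, 1.61812191]), 'attitude': array([-2.96441916e+00, -2.81093643e-03, -1.57439204e+00])}
{'time': 0.1, 'qpos': array([-1.36099926e+00,  3.42644616e-01,  1.52490980e+00,  1.88409027e-05,
        1.27540765e+00, -1.46006466e-01]), 'qvel': array([ 0.00084626, -0.00240348, -0.00313441,  0.00126762,  0.00037698,
       -0.00137914]), 'joint_efforts': array([ 1.67128022e-03, -4.32004559e+01, -2.44694406e+01,  7.19388225e-02,
        5.26062108e-02, -4.03878369e-05]), 'tool_pos': array([ 0.18283   , -0.4917643 ,  0.23412291]), 'tool_rot': array([-3.14024044e+00, -2.17058719e-04,  3.55797889e-01]), 'contact_force': array([0.14148368, 0.19084046, 0.26935683]), 'torque': array([-0.06459958,  0.04308122, -0.04150483]), 'grip_force': 0.0, 'opening': 0.09158005987416468}
```

View pics/side0.png

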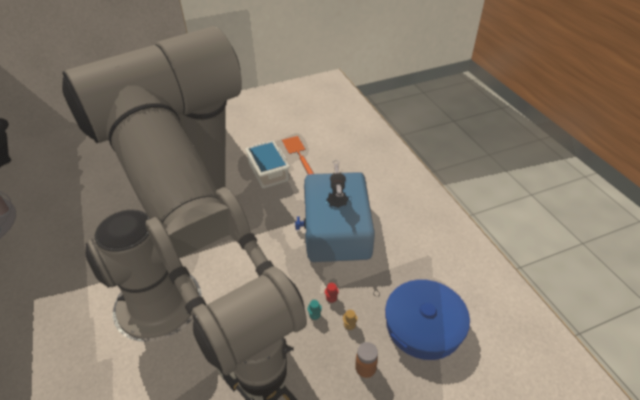

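View pics/top0.png

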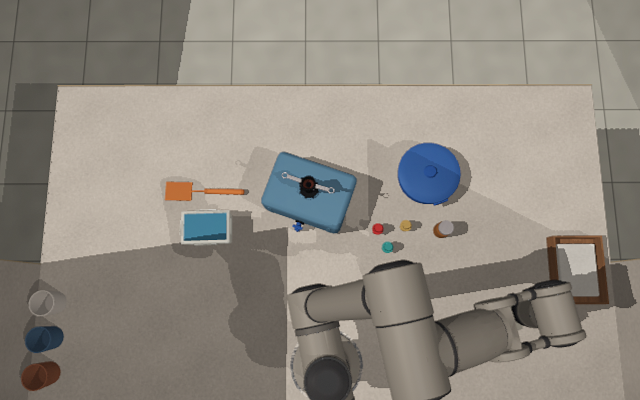

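The side view shows the brass plug at about (350,319) and the coupler at about (338,188). The top view shows the plug at about (405,225) and the coupler at about (308,186), with the arms' rings near (285,175) and (332,190). I'll enlarge both.

```bash
python3 - <<'E'
import cv2,numpy as np
s=cv2.imread("pics/side0.png");t=cv2.imread("pics/top0.png")
def c(im,x,y,w,h,k): return cv2.resize(im[y:y+h,x:x+w],None,fx=k,fy=k,interpolation=cv2.INTER_CUBIC)
A=np.hstack([c(t,270,150,80,60,5),c(t,385,205,40,30,10)])
B=np.hstack([c(s,300,155,80,60,5),c(s,330,300,40,30,10)])
cv2.imwrite("pics/crop0.png",np.vstack([A,B]))
E
```

```text
(no output)
```

View pics/crop0.png

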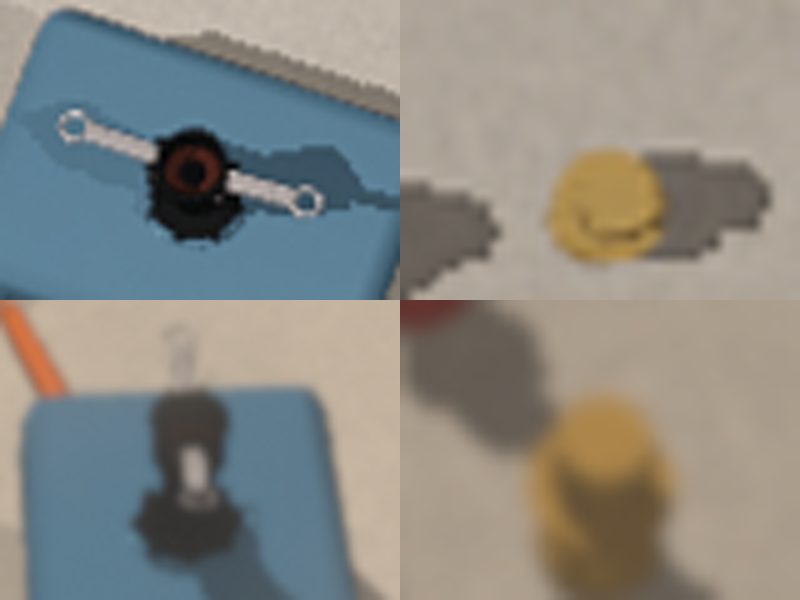

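```bash
cat > h.py <<'E'
from cell import robot
import numpy as np
from scipy.spatial.transform import Rotation as R
def px2w(n,u,v,z):
    c=robot.camera_model(n);K=np.array(c["camera_matrix"]);p=np.array(c["position"])
    d=R.from_euler("xyz",c["attitude"]).as_matrix()@np.linalg.inv(K)@[u,v,1]
    return p+d*(z-p[2])/d[2]
def w2px(n,X):
    c=robot.camera_model(n);K=np.array(c["camera_matrix"])
    q=K@R.from_euler("xyz",c["attitude"]).as_matrix().T@(np.array(X)-c["position"]);return q[:2]/q[2]
def totool(dw):
    o=robot.observe();return R.from_euler("xyz",o["tool_rot"]).as_matrix().T@np.array(dw)
E
python3 - <<'E'
from h import *
np.set_printoptions(precision=4,suppress=True)
print("plug",px2w("top",405.2,224.6,.055),px2w("side",349.9,313.6,.055))
print("mouth rim",px2w("top",308.5,182.7,.214),"gasket",px2w("top",307.8,183.8,.195),"side",px2w("side",337.5,178.7,.214))
a=px2w("top",284.2,174.6,.21);b=px2w("top",330.6,189.6,.21);print(a,b,(a+b)/2,np.arctan2(*(a-b)[[1,0]])-np.pi/2)
# tank corners (top view, approx)
o=robot.observe();print(o["tool_pos"],o["tool_rot"])
E
```

```text
plug [ 0.4444 -0.2597  0.055 ] [ 0.4442 -0.2651  0.055 ]
mouth rim [0.5486 0.0516 0.214 ] gasket [0.5496 0.0542 0.195 ] side [0.5458 0.0452 0.214 ]
[0.5745 0.1244 0.21  ] [ 0.5283 -0.014   0.21  ] [0.5514 0.0552 0.21  ] -0.32255739848212683
[ 0.1828 -0.4918  0.2341] [-3.1402 -0.0002  0.3558]
```

```bash
python3 -m jog '[[[0.09,0.163,-0.062,0.03,-0.447],[0.09,0.163,-0.062,0.03,-0.447],[0.09,0.163,-0.062,0.03,-0.447],[0.09,0.163,-0.062,0.03,-0.447],[0.09,0.163,-0.062,0.03,-0.447]]]' 50
python3 -c "
from h import *
o=robot.observe();print(o['tool_pos'],o['tool_rot'],totool(np.array([.4443,-.2620,.12])-o['tool_pos']))"
```

```text
time: 0.52
tool_pos: [0.3167, -0.3729, 0.2035]
tool_rot: [-3.139, -0.003, 0.81]
contact_force: [-0.3, 0.5, 0.2]
opening: 0.0631
grip_force: 0.0
[ 0.31672016 -0.37287347  0.20345089] [-3.13886739e+00 -2.59715055e-03  8.09716380e-01] [0.16805754 0.01613819 0.08384398]
```

```bash
python3 -m jog '[[[0.09,0.168,0.016,0.084,-0.44],[0.09,0.168,0.016,0.084,-0.44],[0.09,0.168,0.016,0.084,-0.44],[0.09,0.168,0.016,0.084,-0.44],[0.09,0.168,0.016,0.084,-0.44]]]'
python3 - <<'E'
from h import *
import cv2
o=robot.observe();print(o['tool_pos'],o['tool_rot'],totool(np.array([.4443,-.2620,.12])-o['tool_pos']))
s=robot.read_camera("side");t=robot.read_camera("top")
c=lambda im,x,y,w,h,k:cv2.resize(im[y:y+h,x:x+w],None,fx=k,fy=k,interpolation=cv2.INTER_CUBIC)
A=np.hstack([c(s,300,260,100,100,4),c(t,355,175,100,100,4)])
cv2.imwrite("pics/p1.png",A[...,::-1])
E
```

```text
time: 0.93
tool_pos: [0.4436, -0.2646, 0.1185]
tool_rot: [-3.139, -0.002, 1.247]
contact_force: [-0.6, 0.3, -0.4]
opening: 0.0503
grip_force: 0.0
[ 0.44355408 -0.26459735  0.11853012] [-3.13915033e+00 -1.59827473e-03  1.24736844e+00] [ 0.00270209 -0.00012181 -0.00146527]
```

View pics/p1.png

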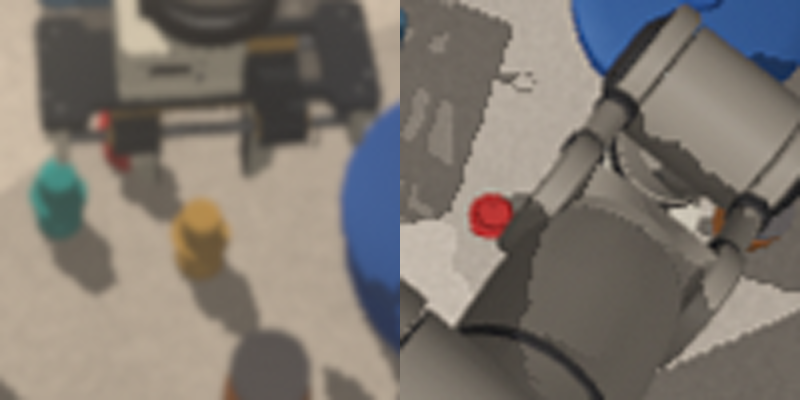

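The brass plug stands between and below the fingers. In the side view its top is at about (349.7,313.5), and the fingertips are near (337,304) and (363,303).

```bash
python3 - <<'E'
from h import *
np.set_printoptions(precision=4,suppress=True)
o=robot.observe();p=o['tool_pos'];M=R.from_euler("xyz",o['tool_rot']).as_matrix()
for y in(-.044,-.025,.025,.044):
  for x in(-.0095,.0095): print(x,y,w2px("side",p+M@[x,y,.008]))
print(w2px("side",p+M@[0,0,.008]), w2px("side",[.4443,-.262,.055]))
E
```

```text
-0.0095 -0.044 [332.2016 305.6816]
0.0095 -0.044 [331.5484 298.9454]
-0.0095 -0.025 [340.1249 305.1707]
0.0095 -0.025 [339.3793 298.4451]
-0.0095 0.025 [360.9226 303.8295]
0.0095 0.025 [359.9349 297.1318]
-0.0095 0.044 [368.8057 303.3211]
0.0095 0.044 [367.7264 296.634 ]
[350.0974 301.1239] [349.4249 312.5761]
```

```bash
python3 -m jog '[[[0.09,0.001,0,0.04,0],[0.09,0.001,0,0.06,0],[0.09,0.001,0,0.073,0],[0.09,0.001,0,0.073,0]]]'
python3 -m jog '[[[-0.6,0,0,0,0],[-0.6,0,0,0,0],[-0.6,0,0,0,0],[-0.6,0,0,0,0],[-0.6,0,0,0,0]]]' 50
```

```text
time: 1.37
tool_pos: [0.4406, -0.2664, 0.0455]
tool_rot: [-3.137, -0.001, 1.241]
contact_force: [-0.8, 0.1, 0.5]
opening: 0.05
grip_force: 0.0
time: 1.78
tool_pos: [0.4433, -0.2672, 0.0488]
tool_rot: [3.139, 0.001, 1.243]
contact_force: [1.0, -0.3, 3.4]
opening: 0.0227
grip_force: 49.9
```

```bash
python3 -m jog '[[[-0.6,0,0,0,0],[-0.6,0,0,0,0]]]'
python3 - <<'E'
from h import *
import cv2
for i in range(2):
  o=robot.observe();print(o['time'],o['tool_pos'],o['tool_rot'],o['contact_force'],o['torque'],o['opening'])
  s=robot.read_camera("side")
c=lambda im,x,y,w,h,k:cv2.resize(im[y:y+h,x:x+w],None,fx=k,fy=k,interpolation=cv2.INTER_CUBIC)
cv2.imwrite("pics/p2.png",c(s,310,270,80,80,7)[...,::-1])
E
```

```text
time: 1.95
tool_pos: [0.4433, -0.2671, 0.0487]
tool_rot: [3.139, 0.001, 1.243]
contact_force: [0.8, -0.7, 6.8]
opening: 0.0224
grip_force: 49.9
1.95 [ 0.4433098  -0.2671328   0.04866318] [3.13937470e+00 9.72679225e-04 1.24290912e+00] [ 0.81650387 -0.65255843  6.79310199] [-0.06593948 -0.11636371  0.05011818] 0.02236758514460368
2.0 [ 0.44333354 -0.26714746  0.04867819] [3.13932260e+00 9.78925176e-04 1.24289158e+00] [ 0.36585542 -0.15711756  6.60691616] [-0.04712699 -0.09602793 -0.00920464] 0.02319922865783738
```

View pics/p2.png

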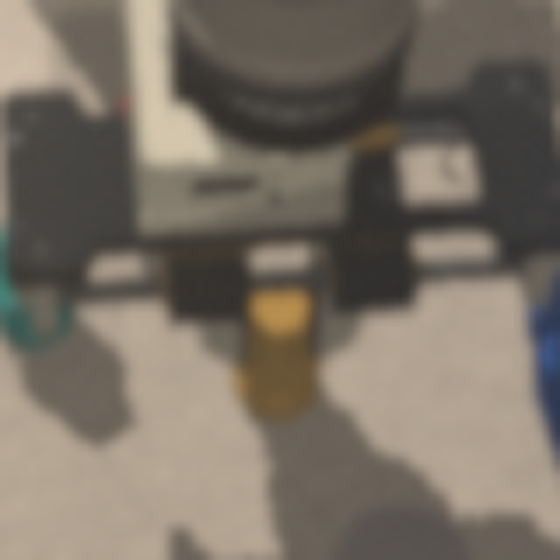

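The fingers hold the plug by its grip: its top is at about (350,315) and the fingertips sit beside it. I'll lift and carry it.

```bash
python3 -m jog '[[[-0.6,0,0,-0.03,0],[-0.6,0,0,-0.07,0],[-0.6,0,0,-0.11,0],[-0.6,0.02,0,-0.15,0],[-0.6,0.05,0,-0.18,0]]]'
python3 -m jog '[[[-0.6,0.03,0,-0.025,0],[-0.6,0.065,0,-0.045,0],[-0.6,0.105,0,-0.06,0],[-0.6,0.145,0,-0.07,0],[-0.6,0.18,0,-0.07,0]]]'
python3 -c "
from h import *
o=robot.observe();print(o['tool_pos'],o['tool_rot'],totool(np.array([.5473,.0445,.30])-o['tool_pos']))"
```

```text
time: 2.47
tool_pos: [0.4576, -0.2229, 0.2277]
tool_rot: [3.14, 0.001, 1.24]
contact_force: [1.7, -0.4, -2.5]
opening: 0.0227
grip_force: 49.8
time: 2.88
tool_pos: [0.5166, -0.049, 0.2972]
tool_rot: [3.138, -0.001, 1.243]
contact_force: [0.8, -0.8, -1.5]
opening: 0.023
grip_force: 49.8
[ 0.51661018 -0.04902717  0.29724986] [ 3.13833465e+00 -5.60835814e-04  1.24301065e+00] [ 0.09842959 -0.00104623 -0.00269836]
```

```bash
python3 -m jog '[[[-0.6,0.03,0,0,0],[-0.6,0.065,0,0,0],[-0.6,0.09,0,0,0],[-0.6,0.098,-0.001,0,0],[-0.6,0.098,-0.001,0,0]]]'
python3 -m jog '[[[-0.6,0,0,0.01,0],[-0.6,0,0,0.025,0],[-0.6,0,0,0.035,0],[-0.6,0,0,0.035,0],[-0.6,0,0,0.035,0]]]'
python3 - <<'E'
from h import *
import cv2
np.set_printoptions(precision=4,suppress=True)
o=robot.observe();print(o['tool_pos'],o['tool_rot'],o['contact_force'])
s=robot.read_camera("side");t=robot.read_camera("top")
c=lambda im,x,y,w,h,k:cv2.resize(im[y:y+h,x:x+w],None,fx=k,fy=k,interpolation=cv2.INTER_CUBIC)
A=np.hstack([c(s,312,145,50,70,8),c(t,265,140,80,112,5)])
cv2.imwrite("pics/p3.png",A[...,::-1])
p=o['tool_pos']
print(w2px("side",p-[0,0,.0487]),w2px("side",p-[0,0,.0217-.003]),w2px("side",[.547,.0465,.214]),w2px("side",[.5486,.0516,.214]))
E
```

```text
time: 3.3
tool_pos: [0.5462, 0.0439, 0.2942]
tool_rot: [-3.14, 0.0, 1.246]
contact_force: [-1.2, 0.5, -2.4]
opening: 0.0226
grip_force: 49.8
time: 3.72
tool_pos: [0.546, 0.0408, 0.2595]
tool_rot: [-3.14, 0.001, 1.241]
contact_force: [0.3, -0.0, -2.8]
opening: 0.0227
grip_force: 49.8
[0.546  0.0408 0.2595] [-3.1401  0.0007  1.2413] [ 0.2876 -0.0213 -2.762 ]
[338.2015 180.5319] [338.3167 172.2471] [337.6942 178.2977] [337.4765 177.0064]
```

View pics/p3.png

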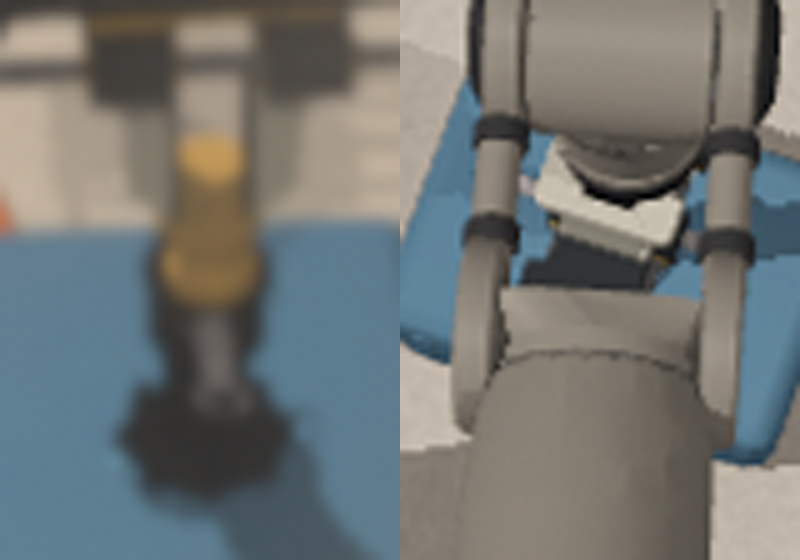

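The side view shows the plug over the mouth. Its flange is centred at u≈338.1 and the coupler at u≈337.4, so it sits about 1.5 mm too far along +tool y. I'll check the other axis with the gasket ring in the first top picture.

```bash
python3 - <<'E'
from h import *
import cv2
np.set_printoptions(precision=4,suppress=True)
t=cv2.imread("pics/top0.png").astype(int)
x0,y0=296,172
w=t[y0:y0+26,x0:x0+26]
b,g,r=w[...,0],w[...,1],w[...,2]
m=(r-b>20)
v,u=np.nonzero(m);print(len(u),u.mean()+x0,v.mean()+y0,u.min()+x0,u.max()+x0,v.min()+y0,v.max()+y0)
print((w.sum(2)//3)[4:22])
print("gasket z.19",px2w("top",u.mean()+x0,v.mean()+y0,.19))
P=t[215:235,395:415];mp=(P[...,2]-P[...,0]>50);v,u=np.nonzero(mp);print("plug blob",len(u),u.mean()+395,v.mean()+215,u.min()+395,u.max()+395,v.min()+215,v.max()+215)
print("plug now side",px2w("side",338.0,164.3,.2658),"before",px2w("side",349.9,313.6,.055))
E
```

```text
55 308.09090909090907 183.12727272727273 303 313 179 188
[[105 113 122 125 126 127 129 130 106  77  49  41  29  32  35  67  82 121
  126 125 124 123 123 124 123 122]
 [142 113 101 120 112  78  75  74  49  19   9   9  11  11  10  19  29  84
  123 127 125 124 124 124 123 123]
 [162 155 157 145 107  43  19  17  10   9   8   9   8  10  12   9  11  35
   79  92 122 128 125 125 124 124]
 [168 167 167 163 147  87  25  12   7  18  18  28  27  23  24  14  11  12
   47  75  91  93  91 120 127 126]
 [173 174 169 171 161  92  12   8  16  29  32  36  30  41  45  36  24  13
   25  63  79  80  78  90  93  92]
 [125 130 151 172 153  78   8  10  28  35  34  27  31  40  46  45  36  20
   15  50  78  83  81  80  79  78]
 [107 110 108 102  79  37  10  21  33  35  28  18  19  19  32  44  47  32
   18  26  41  52  76  81  81  79]
 [112 112  95  44  16  15  11  30  35  30  17  12  11  13  13  43  47  34
   19  10  12  28  71  80  80  81]
 [112 113 112  70  34  21  17  31  36  27  16  12  12  13  11  36  46  40
   21  66 170 132  83  74  75  77]
 [112 113 119  67  34  27  12  32  34  26  17  11  12  12   9 
[... 390 characters left out ...]
7  37  17  18  18  18  18  21  19  18  22  16  16  21  63
   35   5  12  15  78  95 115 114]
 [127 116 116 114  61  17  20  20  17  14  12  13  12  14   9   9  14  36
   24  15  15   9  61  78  78  76]
 [118 112 121  97  46  20  23  25  23  18   9   9  11   8  10   8   9  13
   15  16  14  12  32  71  79  78]
 [124 115 114  83  36  20  23  22  23  23  17  12   9   8  13  12  19  22
   20  23  16  23  50  75  77 112]
 [126 125 116  78  55  33  20  24  24  23  24  23  21  21  21  21  23  24
   21  18  35  68  82 114 120 126]]
gasket z.19 [0.5528 0.0535 0.19  ]
plug blob 106 405.2169811320755 225.1320754716981 400 411 220 230
plug now side [0.5464 0.0444 0.2658] before [ 0.4442 -0.2651  0.055 ]
```

```bash
python3 -m jog '[[[-0.6,0.0045,0,0,0],[-0.6,0.0045,0,0,0],[-0.6,0.0045,0,0,0]]]'
python3 - <<'E'
from h import *
np.set_printoptions(precision=4,suppress=True,linewidth=200)
s=robot.read_camera("side").astype(int);print(robot.observe()['tool_pos'])
print("cols 326..350; R-B then sum/3")
for v in(163,166,170,174,176,178,180,182,184,186,188): print(v,(s[v,326:352,0]-s[v,326:352,2]))
for v in(172,174,176,178,180,182,184,186,188): print(v,s[v,326:352].sum(1)//3)
E
```

```text
time: 4.07
tool_pos: [0.5481, 0.0464, 0.2603]
tool_rot: [3.141, -0.0, 1.243]
contact_force: [0.7, 0.1, -1.9]
opening: 0.0227
grip_force: 49.8
[0.5481 0.0463 0.2603]
cols 326..350; R-B then sum/3
163 [ 28  26  22  22  21  21  20  27  55  84  98 102 103 103 100  85  52  23  20  21  22  22  23  26  29  29]
166 [30 28 23 22 21 20 19 23 37 50 59 66 67 64 58 46 27 18 19 21 22 23 25 28 30 29]
170 [33 34 33 32 33 34 32 32 40 47 49 50 50 51 51 48 40 34 32 31 30 30 29 28 29 29]
174 [-28 -28 -30 -29 -25  -8  24  51  55  51  52  52  54  54  52  49  45  22 -11 -31 -37 -42 -44 -46 -46 -47]
176 [-46 -46 -45 -39 -23   7  48  70  66  57  56  56  57  58  58  57  56  42  10 -23 -41 -48 -49 -49 -49 -50]
178 [-46 -47 -43 -33 -14   8  30  50  57  60  62  63  66  65  61  58  52  40  16 -17 -39 -48 -49 -50 -50 -50]
180 [-48 -47 -47 -38 -21  -3   8  19  32  42  49  51  53  52  48  39  29  16   0 -21 -39 -47 -49 -49 -51 -50]
182 [-49 -49 -49 -43 -28  -9   4   7  10  14  15  16  17  17  15  11   8   2 -14 -33 -43 -48 -50 -49 -50 -50]
184 [-50 -50 -49 -44 -29  -9   1   4   4   5   7   8   7   7   6   5   4  -1 
[... 542 characters left out ...]
 95  90  85  93 109 116 119 119 119 119]
178 [121 120 116 102  79  68  76  91  97  99 101 102 103 102 100  96  90  81  70  81 105 117 119 120 119 119]
180 [120 121 118 107  85  64  61  66  75  82  87  90  91  90  87  79  69  62  62  79 102 115 119 119 119 119]
182 [120 120 119 111  91  67  57  57  57  59  60  62  62  61  59  57  54  55  70  92 109 117 119 119 119 119]
184 [121 121 119 111  90  67  55  54  56  61  71  75  78  76  66  56  53  54  73  99 114 118 120 120 120 119]
186 [121 121 119 112  92  68  56  53  57  66  81  92  94  92  80  63  55  56  74 100 114 118 119 119 119 119]
188 [121 121 120 117 108  88  66  53  52  57  73  88  96  96  88  69  58  69  89 108 117 119 119 119 119 120]
```

```bash
python3 -m jog '[[[-0.6,0,-0.001,0.002,0],[-0.6,0,-0.001,0.004,0],[-0.6,0,-0.001,0.006,0],[-0.6,0,-0.001,0.006,0]]]'
python3 -m jog '[[[-0.6,0,0,0.002,0],[-0.6,0,0,0.004,0],[-0.6,0,0,0.005,0],[-0.6,0,0,0.005,0]]]'
```

```text
time: 4.45
tool_pos: [0.5472, 0.0468, 0.2539]
tool_rot: [3.141, -0.001, 1.243]
contact_force: [-0.0, 1.2, -1.5]
opening: 0.0227
grip_force: 49.8
time: 4.78
tool_pos: [0.5481, 0.0478, 0.2508]
tool_rot: [3.138, -0.004, 1.243]
contact_force: [-0.3, 5.3, 6.3]
opening: 0.0223
grip_force: 49.9
```

The contact pushes the tool toward +y, so the mouth lies farther along +tool x. I'll back up slightly and shift.

```bash
python3 -m jog '[[[-0.6,0,0,-0.002,0],[-0.6,0.0025,0.0,-0.002,0],[-0.6,0.0025,0.0,-0.002,0],[-0.6,0.0025,0.0,-0.002,0]]]'
python3 -m jog '[[[-0.6,0,0,0.0015,0],[-0.6,0,0,0.003,0],[-0.6,0,0,0.003,0],[-0.6,0,0,0.003,0]]]'
```

```text
time: 5.12
tool_pos: [0.5479, 0.0488, 0.2509]
tool_rot: [3.141, 0.0, 1.243]
contact_force: [0.6, 1.8, 2.2]
opening: 0.023
grip_force: 49.8
time: 5.45
tool_pos: [0.5476, 0.0488, 0.2474]
tool_rot: [-3.14, 0.0, 1.243]
contact_force: [0.8, 1.2, -2.9]
opening: 0.0225
grip_force: 49.8
```

```bash
python3 -m jog '[[[-0.6,0.001,0,0.001,0],[-0.6,0.001,0,0.002,0],[-0.6,0.001,0,0.003,0],[-0.6,0.001,0,0.003,0]]]'
python3 -m jog '[[[-0.6,0,0,0.001,0],[-0.6,0,0,0.002,0],[-0.6,0,0,0.003,0],[-0.6,0,0,0.003,0]]]'
```

```text
time: 5.78
tool_pos: [0.548, 0.0496, 0.2447]
tool_rot: [-3.141, 0.001, 1.243]
contact_force: [0.5, 1.3, -1.8]
opening: 0.0225
grip_force: 49.8
time: 6.12
tool_pos: [0.5481, 0.0497, 0.2418]
tool_rot: [-3.141, 0.0, 1.243]
contact_force: [1.1, 0.1, -2.0]
opening: 0.023
grip_force: 49.8
```

```bash
python3 -m jog '[[[-0.6,0,0,0.001,0],[-0.6,0,0,0.002,0],[-0.6,0,0,0.002,0]]]'
python3 -m jog '[[[-0.6,0,0,0.001,0],[-0.6,0,0,0.001,0],[-0.6,0,0,0.001,0]]]'
python3 -m jog '[[[-0.6,0,0,0.001,0],[-0.6,0,0,0.001,0],[-0.6,0,0,0.001,0]]]'
```

```text
time: 6.37
tool_pos: [0.5481, 0.0497, 0.2398]
tool_rot: [-3.141, 0.0, 1.243]
contact_force: [0.1, 1.0, -2.3]
opening: 0.0227
grip_force: 49.8
time: 6.62
tool_pos: [0.5481, 0.0497, 0.2389]
tool_rot: [-3.141, 0.0, 1.243]
contact_force: [-0.2, 1.0, -2.8]
opening: 0.0226
grip_force: 49.8
time: 6.87
tool_pos: [0.5481, 0.0498, 0.238]
tool_rot: [-3.141, 0.0, 1.243]
contact_force: [0.5, 1.0, -2.8]
opening: 0.0227
grip_force: 49.8
```

```bash
python3 -m jog '[[[-0.6,0,0,0.001,0],[-0.6,0,0,0.001,0],[-0.6,0,0,0.001,0]]]'
python3 -m jog '[[[-0.6,0,0,0.001,0],[-0.6,0,0,0.001,0],[-0.6,0,0,0.001,0]]]'
```

```text
time: 7.12
tool_pos: [0.5481, 0.0498, 0.237]
tool_rot: [-3.141, 0.0, 1.243]
contact_force: [0.7, -0.1, -2.0]
opening: 0.0226
grip_force: 49.8
time: 7.37
tool_pos: [0.5483, 0.0498, 0.2365]
tool_rot: [3.141, -0.0, 1.243]
contact_force: [-0.2, -0.1, 2.4]
opening: 0.0226
grip_force: 49.8
```

Contact on the gasket comes at TCP z ≈ 0.2367, which puts the real rim at about 0.209. Now I'll press it home gently.

```bash
python3 -m jog '[[[-0.6,0,0,0.0007,0],[-0.6,0,0,0.0007,0],[-0.6,0,0,0.0007,0]]]'
python3 -m jog '[[[-0.6,0,0,0.0005,0],[-0.6,0,0,0.0005,0],[-0.6,0,0,0.0005,0]]]'
```

```text
time: 7.62
tool_pos: [0.5485, 0.0498, 0.2364]
tool_rot: [3.14, -0.0, 1.243]
contact_force: [-0.5, 1.1, 5.8]
opening: 0.0225
grip_force: 49.8
time: 7.87
tool_pos: [0.5485, 0.0498, 0.2363]
tool_rot: [3.139, -0.001, 1.243]
contact_force: [-1.7, 0.7, 8.1]
opening: 0.0224
grip_force: 49.8
```

```bash
python3 -m jog '[[[-0.6,0,0,0.0005,0],[-0.6,0,0,0.0005,0],[-0.6,0,0,0.0005,0]]]'
python3 -m jog '[[[-0.6,0,0,0.0005,0],[-0.6,0,0,0.0005,0],[-0.6,0,0,0.0005,0]]]'
```

```text
time: 8.12
tool_pos: [0.5485, 0.0499, 0.236]
tool_rot: [3.139, -0.001, 1.243]
contact_force: [-2.1, 2.0, 9.5]
opening: 0.0222
grip_force: 49.8
time: 8.37
tool_pos: [0.5486, 0.0499, 0.2357]
tool_rot: [3.139, -0.001, 1.243]
contact_force: [-2.8, 1.1, 10.0]
opening: 0.0227
grip_force: 49.8
```

```bash
python3 -m jog '[[[-0.6,0,0,0.0005,0],[-0.6,0,0,0.001,0],[-0.6,0,0,0.001,0],[-0.6,0,0,0.001,0]]]'
python3 -m jog '[[[-0.6,0,0,0.0005,0],[-0.6,0,0,0.001,0],[-0.6,0,0,0.001,0],[-0.6,0,0,0.001,0]]]'
```

```text
time: 8.7
tool_pos: [0.5486, 0.0499, 0.2349]
tool_rot: [3.139, -0.001, 1.243]
contact_force: [-2.6, 0.8, 11.9]
opening: 0.0224
grip_force: 49.8
time: 9.03
tool_pos: [0.5487, 0.0499, 0.2341]
tool_rot: [3.138, -0.001, 1.243]
contact_force: [-2.5, 0.6, 12.7]
opening: 0.0227
grip_force: 49.8
```

```bash
python3 -m jog '[[[-0.6,0,0,0.0005,0],[-0.6,0,0,0.001,0],[-0.6,0,0,0.001,0],[-0.6,0,0,0.001,0]]]'
```

```text
time: 9.37
tool_pos: [0.5487, 0.0499, 0.2334]
tool_rot: [3.138, -0.001, 1.243]
contact_force: [-4.1, 0.6, 14.2]
opening: 0.0227
grip_force: 49.8
```

```bash
python3 -m jog '[[[-0.6,0,-0.0004,0.0005,0],[-0.6,0,-0.0004,0.001,0],[-0.6,0,-0.0004,0.001,0],[-0.6,0,-0.0004,0.001,0]]]'
python3 -m jog '[[[-0.6,0,0,0.0005,0],[-0.6,0,0,0.0007,0],[-0.6,0,0,0.0007,0],[-0.6,0,0,0.0007,0]]]'
```

```text
time: 9.7
tool_pos: [0.5486, 0.0499, 0.2327]
tool_rot: [3.137, -0.001, 1.243]
contact_force: [-1.7, 0.6, 15.4]
opening: 0.0231
grip_force: 49.8
time: 10.03
tool_pos: [0.5486, 0.05, 0.2323]
tool_rot: [3.137, -0.001, 1.243]
contact_force: [-3.3, 0.5, 16.6]
opening: 0.0229
grip_force: 49.8
```

```bash
python3 -m jog '[[[-0.6,0,0,0.0005,0],[-0.6,0,0,0.0005,0],[-0.6,0,0,0.0005,0]]]'
python3 -m jog '[[[-0.6,0,0,0.0005,0],[-0.6,0,0,0.0005,0],[-0.6,0,0,0.0005,0]]]'
```

```text
time: 10.28
tool_pos: [0.5487, 0.0499, 0.2319]
tool_rot: [3.137, -0.001, 1.243]
contact_force: [-4.2, 1.3, 18.0]
opening: 0.0227
grip_force: 49.8
time: 10.53
tool_pos: [0.5487, 0.05, 0.2315]
tool_rot: [3.137, -0.001, 1.243]
contact_force: [-3.2, 0.3, 18.2]
opening: 0.0225
grip_force: 49.8
```

```bash
python3 -m jog '[[[-0.6,0,0,0.0005,0],[-0.6,0,0,0.0005,0],[-0.6,0,0,0.0005,0]]]'
python3 -m jog '[[[-0.6,0,0,0.0004,0],[-0.6,0,0,0.0004,0],[-0.6,0,0,0.0004,0]]]'
```

```text
time: 10.78
tool_pos: [0.5487, 0.05, 0.2311]
tool_rot: [3.136, -0.002, 1.243]
contact_force: [-3.7, 0.0, 19.8]
opening: 0.0227
grip_force: 49.8
time: 11.03
tool_pos: [0.5487, 0.05, 0.2308]
tool_rot: [3.136, -0.002, 1.243]
contact_force: [-4.3, 1.1, 19.5]
opening: 0.0225
grip_force: 49.8
```

```bash
python3 -m jog '[[[-0.6,0,0,0.0003,0],[-0.6,0,0,0.0003,0],[-0.6,0,0,0.0003,0]]]'
```

```text
time: 11.28
tool_pos: [0.5487, 0.05, 0.2306]
tool_rot: [3.136, -0.002, 1.243]
contact_force: [-2.7, 0.3, 19.6]
opening: 0.0228
grip_force: 49.8
```

```bash
python3 -m jog '[[[-0.6,0,0,0.0004,0],[-0.6,0,0,0.0004,0],[-0.6,0,0,0.0004,0]]]'
python3 -m jog '[[[-0.6,0,0,0.0003,0],[-0.6,0,0,0.0003,0],[-0.6,0,0,0.0003,0]]]'
```

```text
time: 11.53
tool_pos: [0.5488, 0.05, 0.2303]
tool_rot: [3.136, -0.002, 1.243]
contact_force: [-5.0, 1.7, 20.5]
opening: 0.0224
grip_force: 49.8
time: 11.78
tool_pos: [0.5488, 0.05, 0.2301]
tool_rot: [3.136, -0.002, 1.243]
contact_force: [-5.0, 1.0, 21.6]
opening: 0.0227
grip_force: 49.8
```

```bash
python3 -m jog '[[[-0.6,0,0,0.0003,0],[-0.6,0,0,0.0003,0],[-0.6,0,0,0.0003,0]]]'
```

```text
time: 12.03
tool_pos: [0.5488, 0.05, 0.2299]
tool_rot: [3.136, -0.002, 1.243]
contact_force: [-4.3, 1.7, 22.2]
opening: 0.0227
grip_force: 49.8
```

```bash
python3 -m jog '[[[-0.6,0,0,0.0003,0],[-0.6,0,0,0.0003,0],[-0.6,0,0,0.0003,0]]]'
```

```text
time: 12.28
tool_pos: [0.5488, 0.05, 0.2298]
tool_rot: [3.136, -0.002, 1.243]
contact_force: [-5.1, 0.9, 22.7]
opening: 0.0227
grip_force: 49.8
```

```bash
python3 -m jog '[[[-0.6,0,0,0.0003,0],[-0.6,0,0,0.0003,0],[-0.6,0,0,0.0003,0]]]'
```

```text
time: 12.53
tool_pos: [0.5489, 0.05, 0.2298]
tool_rot: [3.135, -0.002, 1.243]
contact_force: [-5.6, 1.1, 23.9]
opening: 0.0224
grip_force: 49.8
```

The TCP has stopped while the force keeps rising to about 26 N, so the plug is home. I'll ease off and release.

```bash
python3 -m jog '[[[-0.6,0,0,-0.001,0],[-0.6,0,0,-0.002,0],[-0.6,0,0,-0.002,0]]]'
python3 -m jog '[[[0.05,0,0,0,0],[0.05,0,0,0,0],[0.05,0,0,0,0],[0.05,0,0,0,0]]]'
```

```text
time: 12.78
tool_pos: [0.5486, 0.0499, 0.2299]
tool_rot: [3.138, -0.001, 1.243]
contact_force: [-1.7, 0.4, 13.2]
opening: 0.023
grip_force: 49.8
time: 13.12
tool_pos: [0.5475, 0.0498, 0.2269]
tool_rot: [-3.141, 0.0, 1.243]
contact_force: [0.6, 0.3, -0.1]
opening: 0.0447
grip_force: 0.0
```

```bash
python3 -m jog '[[[0.05,0,0,-0.002,0],[0.05,0,0,-0.01,0],[0.05,0,0,-0.03,0],[0.05,0,0,-0.05,0],[0.05,0.003,0,-0.055,0.1]]]'
python3 -m jog '[[[0.05,0,0,0,0.12],[0.05,0,0,0,0.24],[0.05,0,0,0,0.36],[0.05,0,0,0,0.48],[0.05,0,0,0,0.6]]]'
python3 -m jog '[[[0.05,0,0,0,0.12],[0.05,0,0,0,0.24],[0.05,0,0,0,0.36],[0.05,0,0,0,0.48],[0.05,0,0,0,0.6]]]'
python3 - <<'E'
from h import *
import cv2
s=robot.read_camera("side");t=robot.read_camera("top")
c=lambda im,x,y,w,h,k:cv2.resize(im[y:y+h,x:x+w],None,fx=k,fy=k,interpolation=cv2.INTER_CUBIC)
A=np.hstack([c(s,298,125,80,100,5),c(t,268,135,80,100,5)])
cv2.imwrite("pics/p4.png",A[...,::-1])
o=robot.observe();print(o['tool_pos'],o['tool_rot'],totool(np.array([.5490,.0530,.2300])-o['tool_pos']))
E
```

```text
time: 13.53
tool_pos: [0.5499, 0.0524, 0.2861]
tool_rot: [3.137, -0.002, 1.143]
contact_force: [0.8, -0.9, 0.5]
opening: 0.0479
grip_force: 0.0
time: 13.95
tool_pos: [0.5488, 0.0527, 0.2829]
tool_rot: [3.141, -0.0, 0.537]
contact_force: [0.1, 0.4, -0.6]
opening: 0.0481
grip_force: 0.0
time: 14.37
tool_pos: [0.5488, 0.0527, 0.2829]
tool_rot: [3.141, -0.0, -0.063]
contact_force: [0.9, -0.2, 1.5]
opening: 0.048
grip_force: 0.0
[0.54883949 0.05268227 0.28286766] [ 3.14143932e+00 -4.37308046e-04 -5.85624098e-02] [ 0.00011851 -0.00033469  0.05286767]
```

View pics/p4.png

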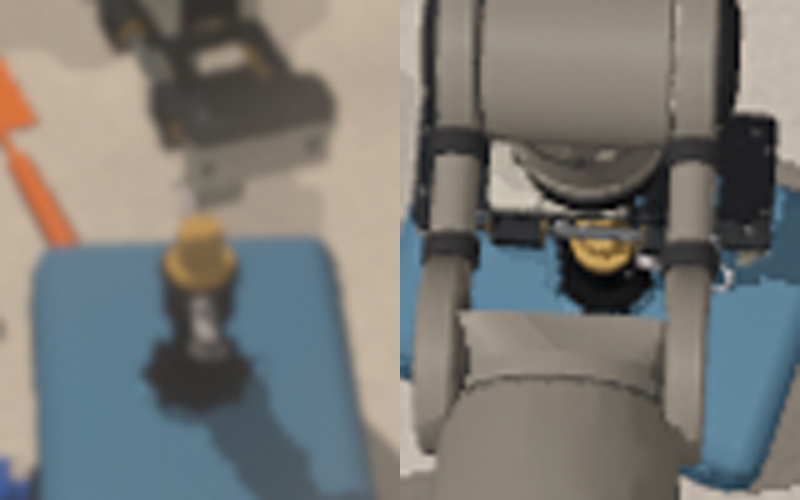

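The plug stands upright and seated in the coupler, its top at about (338,169) in the side view, and both arms are still up. Next I'll finish the turn and touch the plug lightly to find the coupler's axis along the arms.

```bash
python3 -m jog '[[[0.05,0,0,0,0.12],[0.05,0,0,0.01,0.24],[0.05,0,0,0.03,0.262],[0.05,0,0,0.049,0.262],[0.05,0,0,0.049,0.262]]]' 3
python3 -m jog '[[[-0.2,0,0,0,0],[-0.3,0,0,0,0],[-0.4,0,0,0,0],[-0.5,0,0,0,0],[-0.5,0,0,0,0]]]' 3
python3 -m jog '[[[-0.5,0,0,0,0],[-0.5,0,0,0,0]]]'
```

```text
time: 14.88
tool_pos: [0.5469, 0.0528, 0.2302]
tool_rot: [3.14, 0.006, -0.315]
contact_force: [-0.4, 0.6, -0.3]
opening: 0.0479
grip_force: 0.0
time: 15.3
tool_pos: [0.5493, 0.0532, 0.2345]
tool_rot: [-3.14, -0.002, -0.319]
contact_force: [0.6, 3.2, 2.3]
opening: 0.0238
grip_force: 1.8
time: 15.47
tool_pos: [0.5494, 0.0533, 0.2344]
tool_rot: [-3.14, -0.002, -0.319]
contact_force: [1.4, 3.4, 5.7]
opening: 0.0241
grip_force: 3.0
```

```bash
python3 -m jog '[[[0.1,0,-0.0005,0,0],[0.7,0,-0.0005,-0.01,0],[0.7,0,-0.0005,-0.02,0],[0.7,0,-0.0005,-0.02,0],[0.7,0,-0.0005,-0.02,0]]]' 30
python3 -m jog '[[[0.7,0,0,0,0],[0.7,0,0,0,0],[0.7,0,0,0,0]]]'
```

```text
time: 15.88
tool_pos: [0.5493, 0.053, 0.2543]
tool_rot: [-3.141, -0.002, -0.319]
contact_force: [-0.0, -0.7, -0.1]
opening: 0.0521
grip_force: 0.0
time: 16.13
tool_pos: [0.5487, 0.0532, 0.253]
tool_rot: [3.141, 0.001, -0.319]
contact_force: [-0.3, 0.3, -0.2]
opening: 0.0727
grip_force: 0.0
```

```bash
python3 -m jog '[[[0.7,0,0,0.01,0],[0.7,0,0,0.02,0],[0.7,0,0,0.028,0],[0.7,0,0,0.034,0],[0.7,0,0,0.036,0]]]'
python3 -m jog '[[[0.7,0,0,0.003,0],[0.7,0,0,0.006,0],[0.7,0,0,0.009,0],[0.7,0,0,0.012,0],[0.7,0,0,0.012,0]]]'
```

```text
time: 16.55
tool_pos: [0.5482, 0.0531, 0.2157]
tool_rot: [3.14, 0.002, -0.319]
contact_force: [-1.2, -0.6, 1.2]
opening: 0.0782
grip_force: 0.6
time: 16.97
tool_pos: [0.5492, 0.0534, 0.2051]
tool_rot: [-3.141, -0.001, -0.319]
contact_force: [1.2, 0.9, 1.4]
opening: 0.0786
grip_force: 0.9
```

Both arms are moving down under light force. I'll continue to about TCP z = 0.186.

```bash
python3 -m jog '[[[0.7,0,0,0.002,0],[0.7,0,0,0.004,0],[0.7,0,0,0.006,0],[0.7,0,0,0.008,0],[0.7,0,0,0.010,0]]]'
python3 -m jog '[[[0.7,0,0,0.002,0],[0.7,0,0,0.004,0],[0.7,0,0,0.006,0],[0.7,0,0,0.008,0],[0.7,0,0,0.008,0]]]'
```

```text
time: 17.38
tool_pos: [0.549, 0.0531, 0.1952]
tool_rot: [3.141, -0.0, -0.319]
contact_force: [1.3, 0.6, 3.4]
opening: 0.0782
grip_force: 1.3
time: 17.8
tool_pos: [0.5487, 0.0532, 0.1867]
tool_rot: [3.141, 0.001, -0.319]
contact_force: [0.5, 0.6, 1.3]
opening: 0.0781
grip_force: 0.5
```

```bash
python3 -m jog '[[[0.55,0,0,0,0],[0.45,0,0,0,0],[0.35,0,0,0,0],[0.25,0,0,0,0],[0.15,0,0,0,0]]]' 25
python3 -m jog '[[[0.1,0,0,0,0],[0.05,0,0,0,0],[0.05,0,0,0,0],[0.05,0,0,0,0],[0.05,0,0,0,0]]]'
```

```text
time: 18.22
tool_pos: [0.5488, 0.0539, 0.1869]
tool_rot: [-3.14, 0.001, -0.319]
contact_force: [3.9, 9.7, -6.0]
opening: 0.0553
grip_force: 7.4
time: 18.63
tool_pos: [0.5492, 0.0549, 0.1868]
tool_rot: [-3.139, 0.001, -0.319]
contact_force: [2.9, 6.4, -4.8]
opening: 0.0534
grip_force: 25.0
```

The opening of 53.4 mm means both arms are flat. I'll open, lift away and look.

```bash
python3 -m jog '[[[0.05,0,0,0,0],[0.05,0,0,0,0],[0.6,0,0,0,0],[0.7,0,0,0,0],[0.7,0,0,0,0]]]' 30
python3 -m jog '[[[0.7,0,0,0,0],[0.7,0,0,-0.03,0],[0.7,0,0,-0.07,0],[0.7,0,0,-0.11,0],[0.7,0,0,-0.13,0]]]'
python3 -m jog '[[[0.7,-0.04,0,0,0],[0.7,-0.08,0,0,0],[0.7,-0.12,0,0,0],[0.7,-0.15,0,0,0],[0.7,-0.15,0,0,0]]]'
python3 - <<'E'
from h import *
import cv2
s=robot.read_camera("side");t=robot.read_camera("top")
c=lambda im,x,y,w,h,k:cv2.resize(im[y:y+h,x:x+w],None,fx=k,fy=k,interpolation=cv2.INTER_CUBIC)
A=np.hstack([c(s,298,145,80,100,5),c(t,268,135,80,100,5)])
cv2.imwrite("pics/p5.png",A[...,::-1])
E
```

```text
time: 19.05
tool_pos: [0.549, 0.0531, 0.1876]
tool_rot: [3.141, -0.001, -0.319]
contact_force: [0.2, -0.7, -0.4]
opening: 0.0683
grip_force: 0.0
time: 19.47
tool_pos: [0.5499, 0.053, 0.3227]
tool_rot: [-3.14, -0.007, -0.319]
contact_force: [-0.2, 0.6, 0.8]
opening: 0.0779
grip_force: 0.0
time: 19.88
tool_pos: [0.402, 0.1015, 0.3182]
tool_rot: [-3.141, 0.001, -0.317]
contact_force: [1.5, -0.4, 0.5]
opening: 0.078
grip_force: 0.0
```

View pics/p5.png

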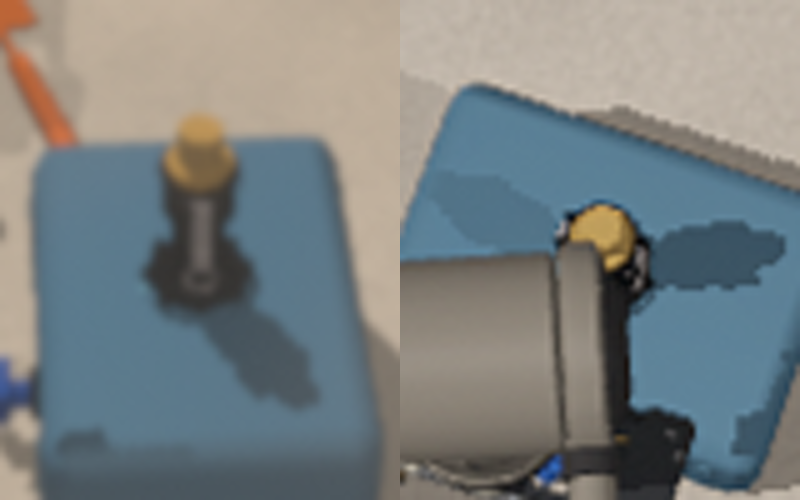

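Both arms hang flat. The near one shows at about (338,195) in the side view, and the top view shows only small bits of steel on either side of the plug. The plug is seated and the robot is clear.

```bash
python3 -c "
from cell import robot
print(robot.hand_in())"
```

```text
the job is handed in; nothing more can be done
None
```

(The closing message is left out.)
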